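# Prop open the lid of the gem display case

## Robot

A 6-joint arm with a two-finger parallel gripper is mounted at the origin on the work surface; the furniture and walls round the work are solid. World frame = base frame: x ahead of the robot, y to its left, z up, the work surface at z = 0. Lengths are in m, angles in rad, forces in N, time in s.
With the tool pointing down it reaches from about 0.325 to 0.9 m from the base axis. Payload 6.1 kg.
Tool frame: the origin (TCP) lies midway between the tips of the shut fingers; the grasp point (between the pads) lies 19 mm behind it; y points along the fingers, x is the direction in which the jaws open and shut, and the axes are right-handed (so a half turn about y gives the same grasp; the last joint's range is limited). The gripper opens to 87 mm and grips with 3 to 60 N. Pads are 19 mm wide; open, the fingers measure 117 mm over their backs; the gripper's body (75 mm by 190 mm) begins 51 mm behind the grasp point.
Start: joints at [1.06, 0.22, 1.526, -0, 1.395, -0.126], TCP at [0.235, 0.579, 0.223] pointing down, gripper open.
Joint ranges: [-2.98, 2.98], [-0.91, 2.08], [0.09, 2.57], [-1.24, 4.39], [0.2, 2.65], [-2.68, 2.68]. Speed limits (rad/s): [2.57, 2.57, 3.01, 3.14, 3.14, 3.14].

## Interface

Orientations are given as a unit quaternion [x, y, z, w].
In Python, from plant import robot, eyes gives the robot as it stands.
- The arm moves only by the tool carry_out, never from a script. Its argument "increments" is a list of rows, each a list of 2 entries, a list of its own where there are three numbers: the shift along the tool's x, y, z in cm, then the turn, a rotation vector about the tool's x, y, z in rad. A call has 1 to 10 rows; each row is the pose to reach, as a shift and turn from the pose commanded when the call began, along the tool's axes at that moment; what a row does not reach only later rows make up. A row lasts 1/10 s, in which the tool goes at most 50 mm and 8.59 degrees, less where a joint would pass 70% of its speed; a pose out of reach is approached as far as the arm can. A call with a gripper value outside its range is refused whole. "jaw" is the opening, from -1 (shut) to 1 (fully open), set as the call begins (left out, the last holds). The fingers move at their own pace and stop on an object; "force" is the grip in N (left out, the last holds). Time passes only in rows, so rows that repeat a pose let the fingers close. It gives the time, the measured TCP pose, the force and the opening at its end, in the units of the state.
- robot.get_state(): the state, without advancing time (a new reading comes with each control period).
- eyes.grab_frame(name): name is "side" or "top" or "wrist"; returns (picture, depth): 420x560x3 uint8, red, green, blue; 420x560 float32, m along the optical axis (not along the pixel's ray), 0 where there is no reading.
- eyes.camera_model(name): a dict with "fx", "fy", "cx", "cy" (pixels), "R" (3x3) and "t" (3): a world point X has camera coordinates R X + t. Camera axes: x right, y down, z forward; pixel columns grow to the right and rows downward; lengths in m; the calibration is good to about 2 mm. A picture is of the moment at which its call begins: read the wrist's pose just before it. camera_model takes no time and is no camera call; for the wrist camera it gives the pose at the moment of the call.
- robot.finish_job(): hands the job in, once; it reports no verdict.
The state is a dict: "time_s": time; "q": joint angles; "qd": joint speeds; "tau": joint torques, N m; "eef_pos": TCP position; "eef_rot": TCP orientation; "ft_force": force on the tool from outside, world axes, zero at the start; "torque": the same for the moment, N m; "finger_gap": opening from 0.0 (shut) to 1.0 (fully open).
Only numpy, scipy, OpenCV 4.12 (cv2) and the standard library are available. Lean on these libraries where they do the work, as an engineer would, in place of code of your own. Each camera call takes 0.05 s, during which the arm holds its last target. There are 200 camera calls.

## Task

Lift the lid of the wooden gem display case by its brass handle, with the prop rod still lying down; then swing the rod up by its orange knob so that its tip runs along the rail under the lid and settles in the pocket at the rail's end, and leave the lid resting on it. The lid sinks slowly by itself, and where the pocket sits along the lid differs from case to case: feel for it, gently, without forcing the rod against the stop, and leave the other things on the table where they are.

Things in the scene. Friction and masses are not known exactly. Their poses are not given: they have to be found in the camera images.
- case: Fixed wooden display case, 160 mm deep (its x) x 140 mm wide (its y) x 135 mm to the rim, with a card of green stones inside. Origin: centre of the underside; its -x side is the front where the lid opens, +x the hinge side, z up. The prop rod is on its -y side.
- lid: Glazed wooden lid, 162 mm long from the hinge, 10 mm thick, about 0.4 kg. Origin on the hinge line, level with the lid's underside; its axes are the case's when closed: the lid reaches to its x = -162 mm at the front, z points out of its upper face. On the -y side it overhangs the case, to y = -94 mm; under the overhang hangs a brass catch rail (see rail_middle).
- rail_middle (a point): Point on the lid's underside at x = -91, y = -84 mm in its frame, over the catch rail: a runner, its face 7 mm below the underside, from near the hinge frontward to a pocket 12 mm wide, open below, its ceiling the underside; then a stop plate 20 mm deep. The rail is clamped differently each time: the pocket's middle is anywhere within 14 mm of this point, along x.
- lid_hinge (a joint): Angle of the lid, 0 closed, grows as it opens, to 1.25 rad at most. A damper (3.5 N m per rad/s, both ways) makes it sink shut slowly, at 0.04 to 0.1 rad/s when let go; to lift it at 0.3 rad/s takes about 10 N at the handle. Resting on the seated rod it stands at about 0.7 rad; at 0.85 rad or more the rod swings freely under it; below that the tip pushes it up, against the damper.
- lid_axis (a point): Middle of the lid's hinge line, fixed to the case at 80, 0, 135 mm in its frame; the line runs along the case's y.
- lid_handle (a point): Middle of the lid's brass handle bar, 10 mm thick, parallel to the hinge line, on two posts 74 mm apart; its centre is 35 mm above the lid's upper face and 140 mm from the hinge line.
- prop_rod: Steel prop rod, 7 mm thick, on a pivot at the case's -y side; origin on the pivot axis, x along the rod to its tip, y as the case's. 0.1 kg. At its tip, 115 mm from the pivot, an 8 mm pin sticks out toward the case, under the catch rail.
- rod_pivot (a joint): Angle of the rod above level, 0 lying back along the case with its tip toward the hinge, growing as the tip swings up and toward the front; to 1.3 rad. A little friction holds it where it is left. The tip sits in the pocket at about 0.6 to 0.95 rad.
- rod_axis (a point): Pivot of the rod, fixed to the case at -72, -101, 110 mm in its frame; the axis runs along the case's y.
- rod_tip (a point): Centre of the 8 mm pin at the rod's tip, in the plane of the catch rail. Along the lid's z it is about -4 mm from the underside when seated in the pocket, -11 mm when on the runner; the lid has then to sink those 7 mm, which takes a second or two.
- rod_knob (a point): Point to grip on the rod's orange knob: a 12 mm thick round peg along the case's y, 75 mm from the pivot, that sticks out 62 mm from the rod away from the case; this point is 45 mm out from the rod and 52 mm beyond the lid's edge.
- calculator: Bystander: grey desk calculator 138 x 82 x 20 mm; origin at the underside. Leave it alone.
- loupe: Bystander: silver folding loupe 25 x 45 x 14 mm; origin at the underside. Leave it alone.
- tape_roll: Bystander: roll of brown tape, 96 mm wide, 48 mm high; origin at the underside. Leave it alone.
- torch: Bystander: black pocket torch 113 mm long; origin at the underside. Leave it alone.

How it is judged:
On the way, in this order (a step that is already met when the one before it is completed fails the run):
1. the lid is lifted to more than 0.6 rad while the rod still lies down (under 0.3 rad) (value of joint lid_hinge above 0.6 rad and value of joint rod_pivot below 0.3 rad), for 0.2 s.
2. the rod's tip sits in the pocket of the catch rail (z of rod_tip in the frame of lid above -0.0068 m and x of rod_tip in the frame of lid between -0.117 and -0.066 m and value of joint lid_hinge above 0.6 rad and value of joint rod_pivot above 0.5 rad), for 0.2 s.
At the end, for the whole second after the job is handed in: The lid stands open (more than 0.6 rad) at rest (under 0.02 rad/s) on the raised rod (more than 0.5 rad), which bears its weight (more than 0.8 N between them), with the centre of the rod's tip in the pocket: less than 6.8 mm below the lid's underside and 66 to 117 mm from the hinge line (all of step 2 and contact force between prop_rod and lid above 0.8 N and velocity of joint lid_hinge between -0.02 and 0.02 rad/s); the robot touches nothing.
It fails at once if the rod and the lid press on each other with more than 15 N (contact force between prop_rod and lid above 15 N).
It fails at once if another thing on the table is moved more than 20 mm (distance of any of calculator, loupe, tape_roll, torch from where it was at the start of the episode above 0.02 m).
It also fails if it takes over 72 s, if anything falls off the work surface, if the arm or the gripper's body presses on something with over 40 N, if the wrist force passes 120 N, or if a joint passes its speed limit or range.

## Working session

There is one attempt and no reset: what is moved stays moved. The work goes in short steps, Python scripts to look and compute and a tool call to move; the robot and the scene stay as the last step left them, time stands still between calls to the robot, and variables do not carry over. Pictures are saved under pics/ and viewed, about 8 in all and at most 12, crops included, and the job is handed in when it is done.

Besides the shell and the picture viewer there is one more tool, called after "Request:" as name(argument=value, ...) on one line, values as JSON. carry_out: Moves the arm, as the interface text tells. Its arguments: {"type":"object","properties":{"increments":{"type":"array","items":{"type":"array"}},"jaw":{"type":"number"},"force":{"type":"number"}},"required":["increments"]}

```bash
ls; mkdir -p pics; python3 - <<'E'
from plant import robot, eyes
import cv2,numpy as np
s=robot.get_state();print({k:np.round(v,3).tolist() for k,v in s.items()})
for n in("top","side"):
    p,d=eyes.grab_frame(n);cv2.imwrite(f"pics/{n}0.png",p[:,:,::-1]);np.save(f"pics/{n}0.npy",d)
    m=eyes.camera_model(n);print(n,m)
E
```

```text
pics
{'time_s': 0.0, 'q': [1.06, 0.221, 1.528, -0.0, 1.395, -0.126], 'qd': [-0.0, 0.0, 0.0, 0.001, -0.001, -0.001], 'tau': [0.001, -49.461, -38.738, 0.07, 0.057, -0.0], 'eef_pos': [0.234, 0.579, 0.221], 'eef_rot': [0.587, 0.395, -0.396, -0.586], 'ft_force': [-1.031, -0.248, -0.7], 'torque': [0.015, -0.052, -0.008], 'finger_gap': 0.997}
top {'fx': 486.8661979751639, 'fy': 486.8661979751639, 'cx': 279.7970301665623, 'cy': 203.20047622798702, 'R': array([[-0.00212465, -0.99990843, -0.01336496],
       [-0.99335465,  0.00364831, -0.11503576],
       [ 0.11507398,  0.01303173, -0.99327144]]), 't': array([-0.02425423,  0.45696808,  1.1872843 ])}
side {'fx': 509.8287184246638, 'fy': 509.8287184246638, 'cx': 283.34752196918976, 'cy': 203.6247580604384, 'R': array([[ 0.9068796 , -0.42130543,  0.00843323],
       [-0.26302888, -0.58159064, -0.76978448],
       [ 0.32921907,  0.69588366, -0.63824818]]), 't': array([-0.4605997 ,  0.18624253,  1.04683287])}
```

View pics/top0.png

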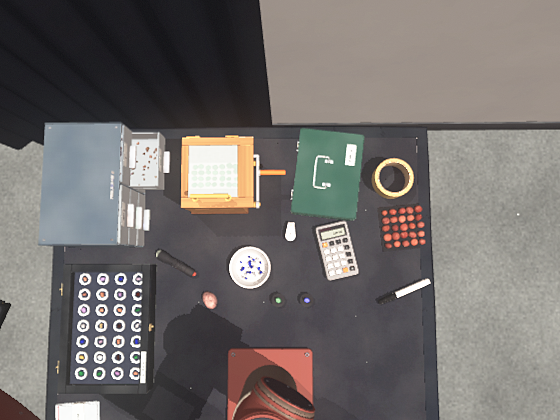

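View pics/side0.png

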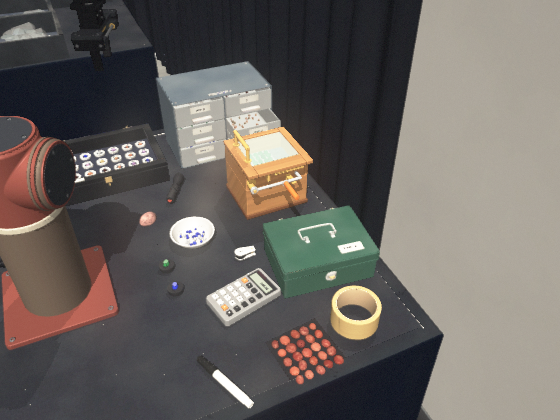

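Top view: the case is at columns 181–258, rows 137–213, front toward the robot, with the orange knob at about (272,172). Side view: the brass handle is at about (240,145). I'll zoom in and measure.

```bash
cat > h.py <<'E'
import numpy as np,cv2
from plant import robot,eyes
def ray(m,u,v):
    d=m["R"].T@np.array([(u-m["cx"])/m["fx"],(v-m["cy"])/m["fy"],1.]);return -m["R"].T@m["t"],d
def onz(m,u,v,z):
    c,d=ray(m,u,v);return c+d*(z-c[2])/d[2]
def cloud(m,dep):
    v,u=np.mgrid[:420,:560];P=np.stack([(u-m["cx"])/m["fx"]*dep,(v-m["cy"])/m["fy"]*dep,dep],-1)
    return (P-m["t"])@m["R"]
E
python3 - <<'E'
from h import *
m=eyes.camera_model("top");d=np.load("pics/top0.npy");C=cloud(m,d)
im=cv2.imread("pics/top0.png");hsv=cv2.cvtColor(im,cv2.COLOR_BGR2HSV)
a=cv2.resize(im[125:225,170:295],None,fx=5,fy=5,interpolation=cv2.INTER_CUBIC)
s=cv2.imread("pics/side0.png");b=cv2.resize(s[115:225,215:320],None,fx=5,fy=5,interpolation=cv2.INTER_CUBIC)
cv2.imwrite("pics/a.png",a);cv2.imwrite("pics/b.png",b)
Z=C[...,2]
roi=np.zeros(Z.shape,bool);roi[125:225,170:290]=1
lid=roi&(abs(Z-.147)<.008)
pts=C[lid];print("lid n",lid.sum(),"z",np.median(pts[:,2]))
r=cv2.minAreaRect((pts[:,:2]*1000).astype(np.float32));print(r,cv2.boxPoints(r))
h=roi&(Z>.165);print("handle",h.sum(),np.argwhere(h)[[0,-1]] if h.any() else 0,C[h].mean(0),C[h].min(0),C[h].max(0))
k=roi&(hsv[...,0]<16)&(hsv[...,1]>170);k[:,:257]=0
print("knob",k.sum(),C[k].mean(0),C[k].min(0),C[k].max(0))
E
```

```text
lid n 4508 z 0.1430076794261332
((516.6954345703125, 116.95834350585938), (165.24295043945312, 163.77247619628906), 0.5651437640190125) [[433.2703   198.02568 ]
 [434.88565   34.261154]
 [600.1206    35.891006]
 [598.50525  199.65553 ]]
handle 223 [[128 276]
 [223 269]] [0.42153539 0.08764753 0.44181285] [ 0.3172543  -0.04139154  0.16547778] [0.4600571  0.17113456 1.2315391 ]
knob 47 [ 0.51577062 -0.00984265  0.1369517 ] [ 0.3172543  -0.04139154  0.10807158] [0.52533328 0.01689305 1.2315391 ]
```

View pics/a.png

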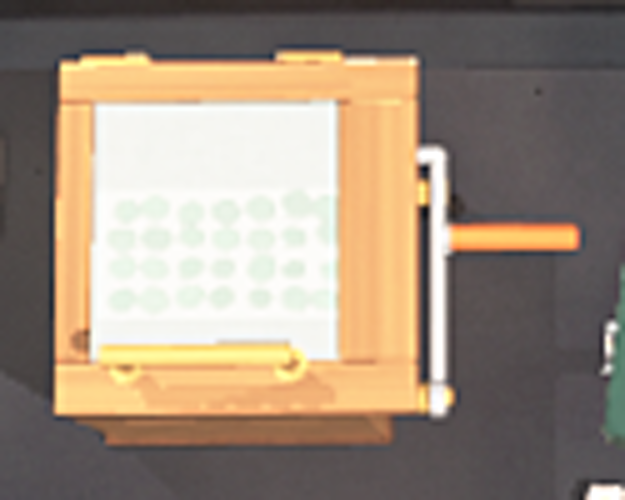

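View pics/b.png

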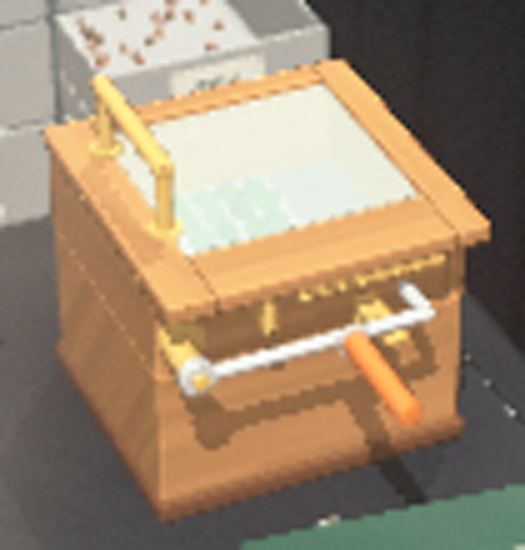

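Crop a: lid corners at (55,414), (420,414), (418,60) and (57,62), handle bar from (100,354) to (290,355), knob from (450,237) to (578,237). Crop b confirms the rod is lying down. The stop plate (hanging) is at about (268,315).

```bash
python3 - <<'E'
from h import *
m=eyes.camera_model("top");ms=eyes.camera_model("side")
P=lambda x,y,z:np.round(onz(m,170+x/5-.4,125+y/5-.4,z),4)[:2]
for n,x,y,z in [("FL",55,414,.145),("FR",420,414,.145),("BR",418,60,.145),("BL",57,62,.145),("h1",100,354,.18),("h2",290,355,.18),("pivot",438,408,.11),("kn0",448,237,.11),("kn1",579,237,.11),("tip",432,152,.11)]: print(n,P(x,y,z))
S=lambda x,y,z:np.round(onz(ms,215+x/5-.4,115+y/5-.4,z),4)[:2]
for n,x,y,z in [("h1",100,85,.18),("h2",165,160,.18),("kn1",412,412,.11),("piv",195,375,.11),("stopplate",268,318,.12),("FR",210,313,.14),("BR",490,232,.14)]: print("side",n,S(x,y,z))
from scipy.spatial.transform import Rotation as R
print(R.from_quat(robot.get_state()["eef_rot"]).as_matrix().round(3))
E
```

```text
FL [0.4344 0.1962]
FR [0.4339 0.0317]
BR [0.5965 0.0333]
BL [0.5965 0.1987]
h1 [0.457  0.1694]
h2 [0.4562 0.0862]
pivot [0.4404 0.0257]
kn0 [0.5208 0.0213]
kn1 [ 0.5205 -0.0399]
tip [0.5613 0.029 ]
side h1 [0.4571 0.1663]
side h2 [0.4612 0.0945]
side kn1 [ 0.523  -0.0368]
side piv [0.4459 0.027 ]
side stopplate [0.4875 0.0403]
side FR [0.4551 0.0296]
side BR [0.597  0.0342]
[[ 0.375 -0.001 -0.927]
 [ 0.927 -0.002  0.375]
 [-0.002 -1.     0.   ]]
```

```bash
python3 - <<'E'
from h import *
m=eyes.camera_model("top");C=cloud(m,np.load("pics/top0.npy"))
im=cv2.imread("pics/top0.png");hsv=cv2.cvtColor(im,cv2.COLOR_BGR2HSV)
for n,(r0,r1,c0,c1) in dict(box=(128,222,288,368),drawers=(125,245,42,165),caseL=(130,215,170,182)).items():
    p=C[r0:r1,c0:c1].reshape(-1,3);p=p[(p[:,2]>.04)&(p[:,2]<.4)];print(n,np.percentile(p,[1,50,99],axis=0).round(3).tolist())
g=C[128:222,285:368];p=g[(g[...,2]>.05)];print("box min",np.percentile(p,[0.5,99.5],axis=0))
E
```

```text
box [[0.417, -0.22, 0.067], [0.52, -0.14, 0.08], [0.626, -0.058, 0.085]]
drawers [[0.353, 0.255, 0.066], [0.492, 0.369, 0.194], [0.612, 0.486, 0.199]]
caseL [[0.435, 0.195, 0.141], [0.507, 0.197, 0.144], [0.589, 0.199, 0.148]]
box min [[ 0.41184543 -0.22271701  0.06107932]
 [ 0.62896659 -0.05288297  0.08752365]]
```

Request:
carry_out(increments=[[[0,-8,0],[0,0.12,0]],[[-2,-14,-3],[0,0.24,0]],[[-5,-16,-6],[0,0.36,0]],[[-9,-16,-10],[0,0.48,0]],[[-13,-16,-14],[0,0.6,0]],[[-17,-16,-18],[0,0.72,0]],[[-20,-16,-22],[0,0.84,0]],[[-24,-16,-26],[0,0.96,0]],[[-27,-16,-30],[0,1.08,0]],[[-30,-16,-34],[0,1.186,0]]], jaw=1)

```text
time_s: 1.1
eef_pos: [0.4107, 0.2189, 0.3823]
eef_rot: [-0.707, 0.002, -0.002, 0.707]
ft_force: [0.5, 0.9, 0.2]
finger_gap: 0.998
```

Request:
carry_out(increments=[[[2.3,4,-4.5],[0,0,0]],[[4.6,8,-9.1],[0,0,0]],[[4.6,12,-9.1],[0,0,0]],[[4.6,16,-9.1],[0,0,0]],[[4.6,19,-9.1],[0,0,0]],[[4.6,20.5,-9.1],[0,0,0]],[[4.6,21.4,-9.1],[0,0,0]],[[4.6,21.4,-9.1],[0,0,0]]])

```text
time_s: 1.9
eef_pos: [0.4556, 0.1297, 0.1671]
eef_rot: [0.707, -0.001, -0.001, -0.707]
ft_force: [0.5, -0.2, -0.4]
finger_gap: 0.998
```

Request:
carry_out(increments=[[[0,0,0],[0,0,0]],[[0,0,0],[0,0,0]],[[0,0,0],[0,0,0]],[[0,0,0],[0,0,0]],[[0,0,0],[0,0,0]],[[0,0,0],[0,0,0]],[[0,0,0],[0,0,0]],[[0,0,0],[0,0,0]]], jaw=-1, force=25)

```text
time_s: 2.7
eef_pos: [0.4565, 0.1298, 0.1683]
eef_rot: [0.707, -0.0, -0.0, -0.707]
ft_force: [0.7, 0.3, 0.1]
finger_gap: 0.356
```

Request:
carry_out(increments=[[[0,0,0],[0,0,0]],[[0,0,0],[0,0,0]],[[0,0,0],[0,0,0]],[[0,0,0],[0,0,0]],[[0,0,0],[0,0,0]],[[0,0,0],[0,0,0]]])

```text
time_s: 3.3
eef_pos: [0.4576, 0.1298, 0.1684]
eef_rot: [-0.707, -0.001, -0.001, 0.707]
ft_force: [5.4, 0.5, -4.0]
finger_gap: 0.104
```

```bash
python3 - <<'E'
import numpy as np
# lift path: TCP shift (tool x=+X, tool y=-Z) for lid angles
a0=np.arctan2(.045,.14);r=np.hypot(.14,.045)
for th in np.arange(.1,1.21,.1): print(round(th,2), round(100*r*(np.cos(a0)-np.cos(a0+th)),2), round(-100*r*(np.sin(a0+th)-np.sin(a0)),2))
E
```

```text
0.1 0.52 -1.38
0.2 1.17 -2.69
0.3 1.96 -3.94
0.4 2.86 -5.1
0.5 3.87 -6.16
0.6 4.99 -7.12
0.7 6.19 -7.96
0.8 7.47 -8.68
0.9 8.82 -9.26
1.0 10.22 -9.71
1.1 11.66 -10.02
1.2 13.12 -10.18
```

Gripped (9 mm gap). Lifting at about 0.3 rad/s along the arc.

Request:
carry_out(increments=[[[0.15,-0.42,0],[0,0,0]],[[0.3,-0.84,0],[0,0,0]],[[0.47,-1.25,0],[0,0,0]],[[0.65,-1.65,0],[0,0,0]],[[0.84,-2.05,0],[0,0,0]],[[1.04,-2.44,0],[0,0,0]],[[1.25,-2.82,0],[0,0,0]],[[1.48,-3.2,0],[0,0,0]],[[1.71,-3.57,0],[0,0,0]],[[1.96,-3.94,0],[0,0,0]]])

```text
time_s: 4.3
eef_pos: [0.4751, 0.1298, 0.2061]
eef_rot: [0.707, -0.001, -0.001, -0.707]
ft_force: [4.8, 1.3, -16.7]
finger_gap: 0.105
```

Request:
carry_out(increments=[[[0.26,-0.36,0],[0,0,0]],[[0.53,-0.71,0],[0,0,0]],[[0.81,-1.05,0],[0,0,0]],[[1.1,-1.38,0],[0,0,0]],[[1.4,-1.7,0],[0,0,0]],[[1.71,-2.02,0],[0,0,0]],[[2.03,-2.33,0],[0,0,0]],[[2.35,-2.62,0],[0,0,0]],[[2.69,-2.9,0],[0,0,0]],[[3.03,-3.18,0],[0,0,0]]])

```text
time_s: 5.3
eef_pos: [0.5054, 0.13, 0.2405]
eef_rot: [-0.707, 0.001, 0.001, 0.707]
ft_force: [-8.1, 1.1, -5.1]
finger_gap: 0.104
```

Request:
carry_out(increments=[[[0.35,-0.26,0],[0,0,0]],[[0.71,-0.52,0],[0,0,0]],[[1.08,-0.77,0],[0,0,0]],[[1.45,-1.0,0],[0,0,0]],[[1.84,-1.21,0],[0,0,0]],[[2.22,-1.42,0],[0,0,0]],[[2.61,-1.62,0],[0,0,0]],[[3.01,-1.81,0],[0,0,0]],[[3.42,-1.98,0],[0,0,0]],[[3.83,-2.14,0],[0,0,0]]])

```text
time_s: 6.3
eef_pos: [0.544, 0.1303, 0.2642]
eef_rot: [-0.707, 0.0, 0.001, 0.707]
ft_force: [-12.9, 1.7, 4.6]
finger_gap: 0.108
```

Request:
carry_out(increments=[[[0.42,-0.14,0],[0,0,0]],[[0.84,-0.27,0],[0,0,0]],[[1.26,-0.39,0],[0,0,0]],[[1.69,-0.49,0],[0,0,0]],[[2.12,-0.59,0],[0,0,0]],[[2.55,-0.69,0],[0,0,0]],[[2.84,-0.76,0],[0,0,0]],[[3.2,-0.8,0],[0,0,0]],[[3.57,-0.85,0],[0,0,0]],[[3.57,-0.85,0],[0,0,0]]])

```text
time_s: 7.3
eef_pos: [0.5825, 0.1304, 0.2747]
eef_rot: [-0.707, -0.003, -0.002, 0.708]
ft_force: [-2.7, 2.2, 4.9]
finger_gap: 0.103
```

Request:
carry_out(increments=[[[0,0,0],[0,0,0]],[[0,0,0],[0,0,0]],[[0,0,0],[0,0,0]],[[0,0,0],[0,0,0]]], jaw=-0.55)

```text
time_s: 7.7
eef_pos: [0.5809, 0.1296, 0.2699]
eef_rot: [0.707, 0.0, 0.001, -0.707]
ft_force: [0.2, -0.0, -1.3]
finger_gap: 0.224
```

```bash
python3 - <<'E'
from h import *
s=robot.get_state();print(s["time_s"],s["finger_gap"],s["eef_pos"],s["ft_force"])
p,d=eyes.grab_frame("side")
cv2.imwrite("pics/s1.png",cv2.resize(p[70:230,200:360,::-1],None,fx=3.6,fy=3.6,interpolation=cv2.INTER_CUBIC))
E
```

```text
7.7 0.22363279592331006 [0.58087252 0.12957972 0.2699302 ] [ 0.16102062 -0.01125904 -1.28196015]
```

View pics/s1.png

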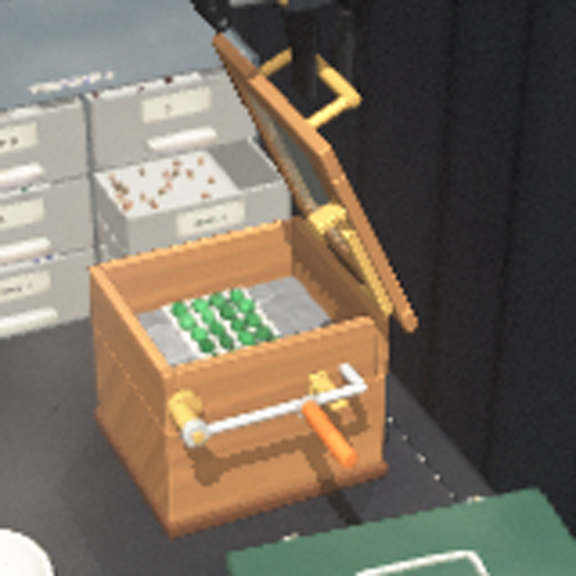

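Lid is up at about 1.15 rad and the fingers are clear of the bar; the rod still lies down. Moving to the knob.

Request:
carry_out(increments=[[[0,-4,0],[0,0,0]],[[0,-8,0],[0,0,0]],[[-2,-9,-4],[0,0,-0.1]],[[-4,-9,-8],[0,0,-0.2]],[[-6,-9,-12],[0,0,-0.3]],[[-8.2,-7,-15.5],[0,0,-0.4]],[[-8.2,-3,-15.5],[0,0,-0.4]],[[-8.2,2,-15.5],[0,0,-0.4]],[[-8.2,6.5,-15.5],[0,0,-0.4]],[[-8.2,11,-15.5],[0,0,-0.4]]])

```text
time_s: 8.75
eef_pos: [0.4982, -0.0257, 0.1584]
eef_rot: [0.693, 0.141, 0.141, -0.693]
ft_force: [0.8, 0.5, -0.5]
finger_gap: 0.222
```

Request:
carry_out(increments=[[[0,0,0],[0,0,0]],[[0,0,0],[0,0,0]]], jaw=0.2)

```text
time_s: 8.95
eef_pos: [0.4984, -0.0252, 0.1597]
eef_rot: [-0.693, -0.14, -0.14, 0.693]
ft_force: [-0.0, 0.4, -0.0]
finger_gap: 0.329
```

Request:
carry_out(increments=[[[0,0,0],[0,0,0]],[[0,1,0],[0,0,0]],[[0,2.5,0],[0,0,0]],[[0,4,0],[0,0,0]],[[0,5.5,0],[0,0,0]],[[0,6.5,0],[0,0,0]],[[0,6.9,0],[0,0,0]],[[0,6.9,0],[0,0,0]]])

```text
time_s: 9.75
eef_pos: [0.5255, -0.0251, 0.0959]
eef_rot: [-0.693, -0.14, -0.14, 0.693]
ft_force: [-0.1, 0.2, -0.0]
finger_gap: 0.602
```

Request:
carry_out(increments=[[[0,0,0],[0,0,0]],[[0,0,0],[0,0,0]],[[0,0,0],[0,0,0]],[[0,0,0],[0,0,0]],[[0,0,0],[0,0,0]],[[0,0,0],[0,0,0]],[[0,0,0],[0,0,0]]], jaw=-1, force=8)

```text
time_s: 10.45
eef_pos: [0.5271, -0.0254, 0.0974]
eef_rot: [0.693, 0.142, 0.142, -0.693]
ft_force: [5.9, 0.5, -0.5]
finger_gap: 0.133
```

```bash
python3 - <<'E'
from h import *
s=robot.get_state();print(s["time_s"],s["finger_gap"],s["eef_pos"],s["ft_force"])
p,d=eyes.grab_frame("side")
cv2.imwrite("pics/s2.png",cv2.resize(p[70:230,200:360,::-1],None,fx=3.6,fy=3.6,interpolation=cv2.INTER_CUBIC))
E
```

```text
10.45 0.13293385239996264 [ 0.52707794 -0.02538872  0.09739903] [ 5.85604687  0.51249022 -0.45363069]
```

View pics/s2.png

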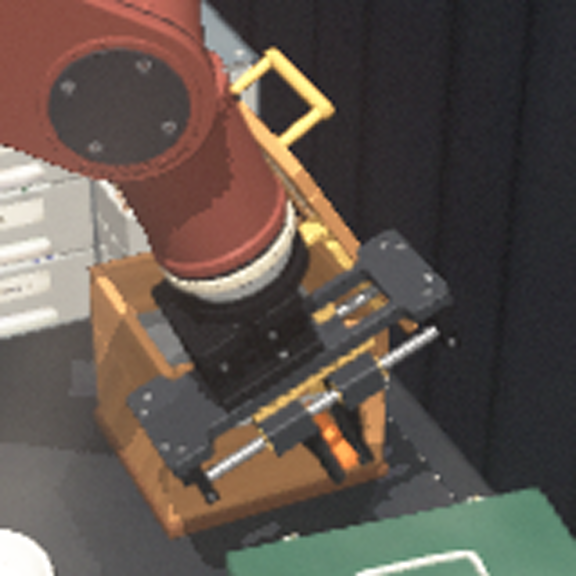

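Side view: the fingers hold the orange knob at about (335,435), with an 11.6 mm gap, and the lid is still high. Computing the arc.

```bash
cat > arc.py <<'E'
import numpy as np
def tcp(th,t): # knob arc rel. pivot + TCP offset 15 mm, tilt t ; mm (X,Z)
    return np.array([75*np.cos(th)+15*np.sin(t), 75*np.sin(th)-15*np.cos(t)])
def rows(pairs,th0,t0,corr=(0,0)):
    for th,t in pairs:
        d=tcp(th,t)-tcp(th0,t0)+np.array(corr)
        xt=np.array([np.cos(t0),np.sin(t0)]);yt=np.array([np.sin(t0),-np.cos(t0)])
        print(round(th,3),[[round(d@xt/10,2),round(d@yt/10,2),0],[0,0,round(t0-t,3)]])
E
python3 - <<'E'
from arc import *
rows([(.05*i,.4+.04*i) for i in range(1,11)],0,.4,(1.5,.6))
def phi(th,z):
    P=np.array([-152+115*np.cos(th),-25+115*np.sin(th)]);r=np.hypot(*P);return np.arctan2(P[1],-P[0])+np.arcsin(z/r),np.sqrt(r*r-z*z)
for th in np.arange(.45,.96,.05):print(round(th,2),np.round(phi(th,11),3))
E
```

```text
0.05 [[np.float64(0.36), np.float64(-0.35), 0], [0, 0, -0.04]]
0.1 [[np.float64(0.54), np.float64(-0.71), 0], [0, 0, -0.08]]
0.15 [[np.float64(0.7), np.float64(-1.07), 0], [0, 0, -0.12]]
0.2 [[np.float64(0.84), np.float64(-1.45), 0], [0, 0, -0.16]]
0.25 [[np.float64(0.97), np.float64(-1.83), 0], [0, 0, -0.2]]
0.3 [[np.float64(1.07), np.float64(-2.21), 0], [0, 0, -0.24]]
0.35 [[np.float64(1.16), np.float64(-2.6), 0], [0, 0, -0.28]]
0.4 [[np.float64(1.23), np.float64(-2.99), 0], [0, 0, -0.32]]
0.45 [[np.float64(1.27), np.float64(-3.39), 0], [0, 0, -0.36]]
0.5 [[np.float64(1.3), np.float64(-3.78), 0], [0, 0, -0.4]]
0.45 [ 0.68  53.407]
0.5 [ 0.72  58.275]
0.55 [ 0.749 63.429]
0.6 [ 0.769 68.794]
0.65 [ 0.783 74.311]
0.7 [ 0.791 79.937]
0.75 [ 0.794 85.637]
0.8 [ 0.794 91.386]
0.85 [ 0.792 97.16 ]
0.9 [  0.786 102.944]
0.95 [  0.779 108.721]
```

Request:
carry_out(increments=[[[0.36,-0.35,0],[0,0,-0.04]],[[0.54,-0.71,0],[0,0,-0.08]],[[0.7,-1.07,0],[0,0,-0.12]],[[0.84,-1.45,0],[0,0,-0.16]],[[0.97,-1.83,0],[0,0,-0.2]],[[1.07,-2.21,0],[0,0,-0.24]],[[1.16,-2.6,0],[0,0,-0.28]],[[1.23,-2.99,0],[0,0,-0.32]],[[1.27,-3.39,0],[0,0,-0.36]],[[1.3,-3.78,0],[0,0,-0.4]]])

```text
time_s: 11.5
eef_pos: [0.5225, -0.0253, 0.136]
eef_rot: [0.651, 0.276, 0.276, -0.651]
ft_force: [1.5, -0.0, -0.8]
finger_gap: 0.132
```

```bash
python3 - <<'E'
from h import *
s=robot.get_state();print(s["time_s"],s["finger_gap"],s["eef_pos"],s["ft_force"])
p,d=eyes.grab_frame("side");np.save("pics/s3.npy",d);cv2.imwrite("pics/s3f.png",p[:,:,::-1])
cv2.imwrite("pics/s3.png",cv2.resize(p[70:230,200:360,::-1],None,fx=3.6,fy=3.6,interpolation=cv2.INTER_CUBIC))
from arc import *
rows([(.58,.85)],.5,.8)
E
```

```text
11.5 0.13242102526164012 [ 0.52250876 -0.02531241  0.13600289] [ 1.49671665 -0.00724647 -0.82644842]
0.58 [[np.float64(0.23), np.float64(-0.58), 0], [0, 0, -0.05]]
```

View pics/s3.png

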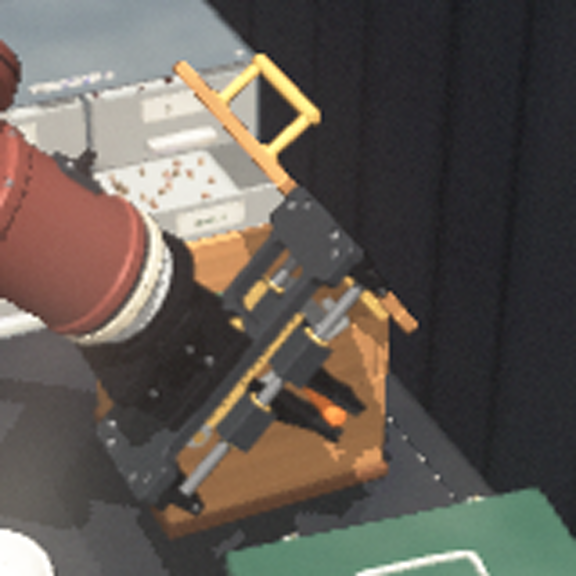

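Rod at about 0.5 rad, lid at about 1.0 rad (handle end at (318,118) in the crop). Raising the rod to 0.58 rad, then waiting for the lid.

Request:
carry_out(increments=[[[0.08,-0.2,0],[0,0,-0.02]],[[0.16,-0.4,0],[0,0,-0.04]],[[0.23,-0.58,0],[0,0,-0.05]],[[0.23,-0.58,0],[0,0,-0.05]],[[0.23,-0.58,0],[0,0,-0.05]],[[0.23,-0.58,0],[0,0,-0.05]],[[0.23,-0.58,0],[0,0,-0.05]],[[0.23,-0.58,0],[0,0,-0.05]],[[0.23,-0.58,0],[0,0,-0.05]],[[0.23,-0.58,0],[0,0,-0.05]]])

```text
time_s: 12.55
eef_pos: [0.5219, -0.0249, 0.1392]
eef_rot: [-0.645, -0.289, -0.288, 0.646]
ft_force: [-14.7, -3.7, -9.1]
finger_gap: 0.136
```

```bash
cat > lid.py <<'E'
from h import *
def look(tag=None):
    m=eyes.camera_model("side");s=robot.get_state();p,d=eyes.grab_frame("side")
    if tag: cv2.imwrite(f"pics/{tag}f.png",p[:,:,::-1])
    return ang(m,p[:,:,::-1]),s
def ang(m,bgr):
    h=cv2.cvtColor(np.ascontiguousarray(bgr),cv2.COLOR_BGR2HSV)
    k=cv2.inRange(h,(18,90,90),(32,255,255));k[:,:255]=0;k[:60]=0;k[150:]=0
    # handle's near bar end: rightmost of the biggest yellow blob
    n,l,st,c=cv2.connectedComponentsWithStats(k)
    i=1+np.argmax(st[1:,4]);v,u=np.where(l==i);j=u>=u.max()-1
    U,V=u.max()-1,v[j].mean()
    c0,d=ray(m,U,V);X=c0+d*(.088-c0[1])/d[1]
    return dict(px=(U,V),n=st[i,4],X=X.round(3),lid=np.arctan2(X[2]-.135,.597-X[0])-.311)
E
python3 - <<'E'
from lid import *
m=eyes.camera_model("side");print(ang(m,cv2.imread("pics/s3f.png")))
a,s=look();print(a);print(s["time_s"],s["eef_pos"],s["ft_force"],s["finger_gap"])
E
```

```text
{'px': (np.int64(287), np.float64(101.77777777777777)), 'n': np.int32(214), 'X': array([0.555, 0.088, 0.275]), 'lid': np.float64(0.9689101076494355)}
{'px': (np.int64(284), np.float64(103.6)), 'n': np.int32(210), 'X': array([0.548, 0.088, 0.272]), 'lid': np.float64(0.9159274671410522)}
12.55 [ 0.52192934 -0.02489116  0.13923557] [-14.65532433  -3.73763393  -9.1230939 ] 0.13589663686805822
```

Unexpected 17 N on the tool while the lid should still be clear. I'll check what it is before going on.

```bash
python3 - <<'E'
from h import *
from scipy.spatial.transform import Rotation as R
s=robot.get_state();print(s["time_s"],s["q"].round(3) if hasattr(s["q"],'round') else s["q"],s["eef_pos"],s["ft_force"],s["torque"],R.from_quat(s["eef_rot"]).as_matrix().round(3).tolist())
p,d=eyes.grab_frame("top");q,e=eyes.grab_frame("side")
a=cv2.resize(p[110:230,165:305,::-1],None,fx=3,fy=3,interpolation=cv2.INTER_CUBIC)
b=cv2.resize(q[70:220,220:330,::-1],None,fx=3,fy=3,interpolation=cv2.INTER_CUBIC)
H=max(a.shape[0],b.shape[0]);pad=lambda i:cv2.copyMakeBorder(i,0,H-i.shape[0],0,0,0)
cv2.imwrite("pics/s4.png",np.hstack([pad(a),pad(b)]))
E
```

```text
12.6 [-0.394 -0.521  2.574  0.812  0.408 -1.042] [ 0.52194101 -0.02490414  0.13925851] [-14.04063954  -3.35506115  -8.64008537] [-0.54078217  3.231126   -0.43906496] [[0.667, 0.745, -0.003], [0.001, 0.003, 1.0], [0.745, -0.667, 0.001]]
```

View pics/s4.png

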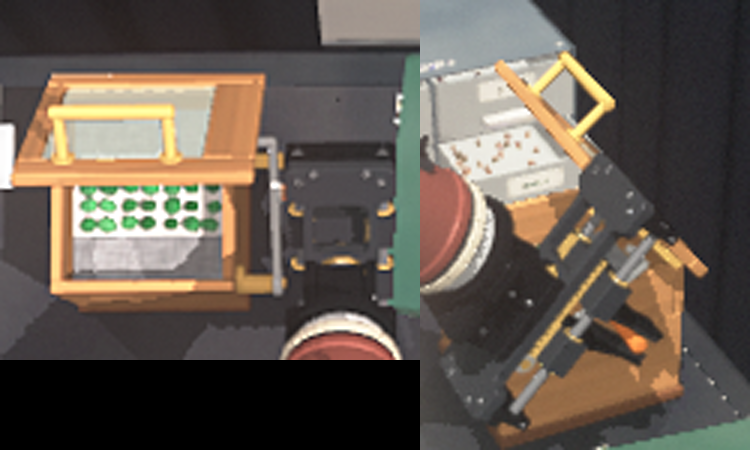

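The top and side views show no contact between gripper and lid. The cause is joint 3 at its range end (2.57) from the forward tilt. I'll take the tilt out about the knob.

```bash
python3 - <<'E'
from arc import *
rows([(.56,.75),(.56,.65),(.56,.55),(.56,.45),(.56,.35),(.56,.25)],.555,.845)
E
```

```text
0.56 [[np.float64(-0.13), np.float64(-0.04), 0], [0, 0, 0.095]]
0.56 [[np.float64(-0.28), np.float64(-0.06), 0], [0, 0, 0.195]]
0.56 [[np.float64(-0.43), np.float64(-0.1), 0], [0, 0, 0.295]]
0.56 [[np.float64(-0.57), np.float64(-0.15), 0], [0, 0, 0.395]]
0.56 [[np.float64(-0.7), np.float64(-0.22), 0], [0, 0, 0.495]]
0.56 [[np.float64(-0.83), np.float64(-0.29), 0], [0, 0, 0.595]]
```

Request:
carry_out(increments=[[[-0.13,-0.04,0],[0,0,0.095]],[[-0.28,-0.06,0],[0,0,0.195]],[[-0.43,-0.1,0],[0,0,0.295]],[[-0.57,-0.15,0],[0,0,0.395]],[[-0.7,-0.22,0],[0,0,0.495]],[[-0.83,-0.29,0],[0,0,0.595]]])

```text
time_s: 13.3
eef_pos: [0.5132, -0.0254, 0.1357]
eef_rot: [0.702, 0.085, 0.085, -0.702]
ft_force: [-4.3, 1.9, -4.9]
finger_gap: 0.135
```

```bash
cat > st.py <<'E'
from lid import *
from scipy.spatial.transform import Rotation as R
a,s=look();M=R.from_quat(s["eef_rot"]).as_matrix();t=np.arctan2(M[0,1],-M[2,1])
k=np.array(s["eef_pos"])-.015*M[:,1];F=np.array(s["ft_force"])
th=np.arctan2(k[2]-.110,k[0]-.447)
print("t",s["time_s"],"lid",round(a["lid"],3),a["px"],"tilt",t.round(3),"knob",k.round(4),"rod",th.round(3),"r",np.hypot(k[2]-.11,k[0]-.447).round(4),"F",F.round(1),"Ftan",(F[[0,2]]@[-np.sin(th),np.cos(th)]).round(2),"Frad",(F[[0,2]]@[np.cos(th),np.sin(th)]).round(2),"q",np.round(s["q"],2),"gap",round(s["finger_gap"],3))
E
python3 st.py
```

```text
t 13.3 lid 0.652 (np.int64(293), np.float64(140.5)) tilt 0.241 knob [ 0.5096 -0.0254  0.1503] rod 0.572 r 0.0745 F [-4.3  1.9 -4.9] Ftan -1.78 Frad -6.27 q [-0.24 -0.16  2.11  0.07  0.96 -0.27] gap 0.135
```

Request:
carry_out(increments=[[[-0.1,0.03,0],[0,0,0]],[[-0.1,0.03,0],[0,0,0]],[[-0.1,0.03,0],[0,0,0]],[[-0.1,0.03,0],[0,0,0]],[[-0.1,0.03,0],[0,0,0]],[[-0.1,0.03,0],[0,0,0]],[[-0.1,0.03,0],[0,0,0]],[[-0.1,0.03,0],[0,0,0]],[[-0.1,0.03,0],[0,0,0]],[[-0.1,0.03,0],[0,0,0]]])

```text
time_s: 14.35
eef_pos: [0.5132, -0.0255, 0.1361]
eef_rot: [-0.702, -0.088, -0.088, 0.702]
ft_force: [-5.0, -1.4, -4.8]
finger_gap: 0.129
```

```bash
sed -i 's/k\[150:\]=0/k[132:]=0/; ' lid.py; sed -i 's/look()/look("cur")/' st.py; python3 st.py; python3 -c "
import cv2;p=cv2.imread('pics/curf.png');cv2.imwrite('pics/s5.png',cv2.resize(p[70:220,200:340],None,fx=4,fy=4,interpolation=cv2.INTER_CUBIC))"
```

```text
Traceback (most recent call last):
  File "st.py", line 3, in <module>
    a,s=look("cur");M=R.from_quat(s["eef_rot"]).as_matrix();t=np.arctan2(M[0,1],-M[2,1])
        ~~~~^^^^^^^
  File "lid.py", line 5, in look
    return ang(m,p[:,:,::-1]),s
           ~~~^^^^^^^^^^^^^^^
  File "lid.py", line 11, in ang
    i=1+np.argmax(st[1:,4]);v,u=np.where(l==i);j=u>=u.max()-1
        ~~~~~~~~~^^^^^^^^^^
ValueError: attempt to get argmax of an empty sequence
```

View pics/s5.png

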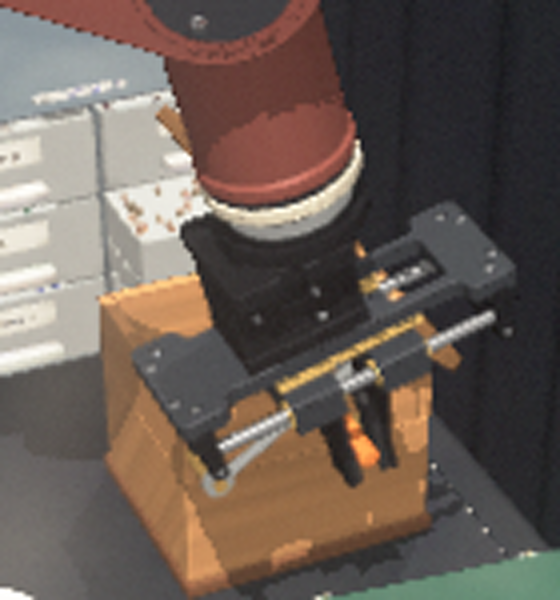

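The arm hides the handle in the side view. I'll take the lid angle from the top-view depth of its left frame strip instead.

```bash
cat > lid.py <<'E'
from h import *
def look(tag=None):
    s=robot.get_state();p,d=eyes.grab_frame("top");C=cloud(eyes.camera_model("top"),d).reshape(-1,3)
    if tag: cv2.imwrite(f"pics/{tag}f.png",p[:,:,::-1])
    k=(C[:,1]>.172)&(C[:,1]<.192)&(C[:,2]>.155)&(C[:,2]<.32)&(C[:,0]>.4)&(C[:,0]<.6)
    q=C[k][:,[0,2]].astype(np.float32);v=cv2.fitLine(q,cv2.DIST_HUBER,0,.01,.01).ravel()
    return dict(lid=abs(np.arctan2(v[1],-v[0]))if v[0]<0 else abs(np.arctan2(-v[1],v[0])),px=(len(q),q[:,0].min().round(3),q[:,1].max().round(3))),s
E
python3 st.py
```

```text
t 14.4 lid 0.775 (331, np.float32(0.48), np.float32(0.254)) tilt 0.249 knob [ 0.5095 -0.0255  0.1507] rod 0.577 r 0.0746 F [-4.6 -1.7 -4.6] Ftan -1.34 Frad -6.35 q [-0.24 -0.17  2.11  0.07  0.96 -0.28] gap 0.131
```

```bash
python3 - <<'E'
from arc import *
th=.577
while th<.96:
    c=(-1.5*np.cos(th),-1.5*np.sin(th)) if th<.6 else (0,0)
    rows([(th+.04,.25)],th,.25,c); th+=.04
E
```

```text
0.617 [[np.float64(-0.24), np.float64(-0.23), 0], [0, 0, 0.0]]
0.657 [[np.float64(-0.11), np.float64(-0.28), 0], [0, 0, 0.0]]
0.697 [[np.float64(-0.12), np.float64(-0.27), 0], [0, 0, 0.0]]
0.737 [[np.float64(-0.14), np.float64(-0.27), 0], [0, 0, 0.0]]
0.777 [[np.float64(-0.15), np.float64(-0.26), 0], [0, 0, 0.0]]
0.817 [[np.float64(-0.16), np.float64(-0.26), 0], [0, 0, 0.0]]
0.857 [[np.float64(-0.17), np.float64(-0.25), 0], [0, 0, 0.0]]
0.897 [[np.float64(-0.18), np.float64(-0.24), 0], [0, 0, 0.0]]
0.937 [[np.float64(-0.19), np.float64(-0.24), 0], [0, 0, 0.0]]
0.977 [[np.float64(-0.19), np.float64(-0.23), 0], [0, 0, 0.0]]
```

Request:
carry_out(increments=[[[-0.06,-0.06,0],[0,0,0]],[[-0.12,-0.12,0],[0,0,0]],[[-0.18,-0.18,0],[0,0,0]],[[-0.24,-0.23,0],[0,0,0]],[[-0.24,-0.23,0],[0,0,0]]])

```text
time_s: 14.95
eef_pos: [0.5116, -0.0255, 0.1386]
eef_rot: [-0.701, -0.089, -0.088, 0.702]
ft_force: [-2.4, -0.7, -9.8]
finger_gap: 0.13
```

```bash
python3 st.py
```

```text
t 14.95 lid 0.78 (325, np.float32(0.481), np.float32(0.257)) tilt 0.251 knob [ 0.5079 -0.0255  0.1532] rod 0.617 r 0.0746 F [-2.4 -0.7 -9.8] Ftan -6.58 Frad -7.63 q [-0.24 -0.18  2.11  0.07  0.96 -0.28] gap 0.13
```

Request:
carry_out(increments=[[[-0.03,-0.06,0],[0,0,0]],[[-0.05,-0.12,0],[0,0,0]],[[-0.08,-0.18,0],[0,0,0]],[[-0.1,-0.24,0],[0,0,0]],[[-0.11,-0.28,0],[0,0,0]],[[-0.11,-0.28,0],[0,0,0]]])

```text
time_s: 15.6
eef_pos: [0.5099, -0.0254, 0.1411]
eef_rot: [-0.701, -0.089, -0.088, 0.702]
ft_force: [-4.9, -1.6, -10.5]
finger_gap: 0.132
```

```bash
python3 st.py
```

```text
t 15.6 lid 0.791 (319, np.float32(0.482), np.float32(0.259)) tilt 0.251 knob [ 0.5062 -0.0254  0.1556] rod 0.657 r 0.0747 F [ -4.9  -1.6 -10.5] Ftan -5.34 Frad -10.3 q [-0.25 -0.18  2.12  0.07  0.97 -0.28] gap 0.132
```

Request:
carry_out(increments=[[[-0.1,-0.03,0],[0,0,0]],[[-0.16,-0.08,0],[0,0,0]],[[-0.21,-0.12,0],[0,0,0]],[[-0.26,-0.16,0],[0,0,0]],[[-0.3,-0.19,0],[0,0,0]],[[-0.3,-0.19,0],[0,0,0]]])

```text
time_s: 16.25
eef_pos: [0.508, -0.0256, 0.1435]
eef_rot: [-0.701, -0.09, -0.09, 0.701]
ft_force: [-1.3, 0.4, -6.9]
finger_gap: 0.13
```

```bash
python3 st.py
```

```text
t 16.25 lid 0.795 (313, np.float32(0.483), np.float32(0.259)) tilt 0.255 knob [ 0.5042 -0.0256  0.1581] rod 0.699 r 0.0747 F [-1.3  0.4 -6.9] Ftan -4.45 Frad -5.45 q [-0.25 -0.2   2.12  0.07  0.97 -0.28] gap 0.13
```

Request:
carry_out(increments=[[[-0.04,-0.05,0],[0,0,0]],[[-0.08,-0.1,0],[0,0,0]],[[-0.12,-0.15,0],[0,0,0]],[[-0.16,-0.2,0],[0,0,0]],[[-0.19,-0.25,0],[0,0,0]],[[-0.19,-0.25,0],[0,0,0]]])

```text
time_s: 16.9
eef_pos: [0.5059, -0.0257, 0.1458]
eef_rot: [0.701, 0.09, 0.09, -0.701]
ft_force: [3.5, 1.7, -0.3]
finger_gap: 0.133
```

```bash
python3 st.py
```

```text
t 16.9 lid 0.796 (313, np.float32(0.483), np.float32(0.258)) tilt 0.255 knob [ 0.5021 -0.0257  0.1603] rod 0.74 r 0.0746 F [ 3.5  1.7 -0.3] Ftan -2.58 Frad 2.33 q [-0.25 -0.21  2.13  0.08  0.97 -0.28] gap 0.133
```

Request:
carry_out(increments=[[[-0.03,-0.05,0],[0,0,0]],[[-0.06,-0.1,0],[0,0,0]],[[-0.09,-0.15,0],[0,0,0]],[[-0.12,-0.2,0],[0,0,0]],[[-0.15,-0.26,0],[0,0,0]],[[-0.15,-0.26,0],[0,0,0]]])

```text
time_s: 17.55
eef_pos: [0.5039, -0.0258, 0.1481]
eef_rot: [0.701, 0.09, 0.09, -0.701]
ft_force: [4.7, 1.5, 0.6]
finger_gap: 0.132
```

```bash
python3 st.py
```

```text
t 17.55 lid 0.799 (319, np.float32(0.483), np.float32(0.261)) tilt 0.256 knob [ 0.5001 -0.0258  0.1626] rod 0.78 r 0.0747 F [4.7 1.5 0.6] Ftan -2.88 Frad 3.81 q [-0.25 -0.21  2.13  0.08  0.98 -0.28] gap 0.132
```

Request:
carry_out(increments=[[[-0.02,-0.06,0],[0,0,0]],[[-0.05,-0.12,0],[0,0,0]],[[-0.07,-0.18,0],[0,0,0]],[[-0.1,-0.24,0],[0,0,0]],[[-0.12,-0.29,0],[0,0,0]],[[-0.12,-0.29,0],[0,0,0]]])

```text
time_s: 18.2
eef_pos: [0.5017, -0.0258, 0.1503]
eef_rot: [0.701, 0.09, 0.09, -0.701]
ft_force: [5.2, 0.9, 0.8]
finger_gap: 0.134
```

```bash
python3 st.py
```

```text
t 18.2 lid 0.805 (317, np.float32(0.483), np.float32(0.259)) tilt 0.255 knob [ 0.4979 -0.0258  0.1648] rod 0.822 r 0.0748 F [5.2 0.9 0.8] Ftan -3.28 Frad 4.16 q [-0.25 -0.22  2.13  0.08  0.99 -0.29] gap 0.134
```

Request:
carry_out(increments=[[[-0.02,-0.04,0],[0,0,0]],[[-0.04,-0.08,0],[0,0,0]],[[-0.06,-0.13,0],[0,0,0]],[[-0.08,-0.17,0],[0,0,0]],[[-0.08,-0.17,0],[0,0,0]]])

```text
time_s: 18.75
eef_pos: [0.5004, -0.0258, 0.1516]
eef_rot: [0.702, 0.09, 0.09, -0.701]
ft_force: [5.6, 0.9, 1.1]
finger_gap: 0.134
```

```bash
python3 st.py
```

```text
t 18.75 lid 0.802 (312, np.float32(0.483), np.float32(0.258)) tilt 0.255 knob [ 0.4966 -0.0258  0.1661] rod 0.847 r 0.0749 F [5.6 0.9 1.1] Ftan -3.47 Frad 4.5 q [-0.25 -0.23  2.13  0.07  0.99 -0.29] gap 0.134
```

Request:
carry_out(increments=[[[-0.02,-0.04,0],[0,0,0]],[[-0.04,-0.08,0],[0,0,0]],[[-0.06,-0.13,0],[0,0,0]],[[-0.08,-0.17,0],[0,0,0]],[[-0.08,-0.17,0],[0,0,0]]])

```text
time_s: 19.3
eef_pos: [0.499, -0.0258, 0.153]
eef_rot: [0.702, 0.09, 0.09, -0.701]
ft_force: [4.4, 0.5, 5.4]
finger_gap: 0.136
```

```bash
python3 st.py
```

```text
t 19.3 lid 0.787 (318, np.float32(0.481), np.float32(0.257)) tilt 0.254 knob [ 0.4952 -0.0258  0.1675] rod 0.873 r 0.075 F [4.4 0.5 5.4] Ftan 0.1 Frad 7.01 q [-0.25 -0.23  2.13  0.07  1.   -0.29] gap 0.136
```

Tangential force vanished and the lid has begun to sink, so this is probably the pocket (tip about 100 mm from the hinge). I'll hold and let it settle.

Request:
carry_out(increments=[[[0,0,0],[0,0,0]],[[0,0,0],[0,0,0]],[[0,0,0],[0,0,0]],[[0,0,0],[0,0,0]],[[0,0,0],[0,0,0]],[[0,0,0],[0,0,0]],[[0,0,0],[0,0,0]],[[0,0,0],[0,0,0]],[[0,0,0],[0,0,0]],[[0,0,0],[0,0,0]]])

```text
time_s: 20.35
eef_pos: [0.4989, -0.0258, 0.1529]
eef_rot: [0.702, 0.09, 0.089, -0.701]
ft_force: [3.8, 0.6, 5.6]
finger_gap: 0.137
```

```bash
python3 st.py
```

```text
t 20.35 lid 0.783 (332, np.float32(0.481), np.float32(0.257)) tilt 0.254 knob [ 0.4952 -0.0258  0.1674] rod 0.873 r 0.075 F [3.8 0.6 5.6] Ftan 0.64 Frad 6.74 q [-0.25 -0.23  2.13  0.07  1.   -0.29] gap 0.137
```

Request:
carry_out(increments=[[[0.01,-0.05,0],[0,0,0]],[[0.02,-0.1,0],[0,0,0]],[[0.02,-0.15,0],[0,0,0]],[[0.03,-0.21,0],[0,0,0]],[[0.03,-0.21,0],[0,0,0]],[[0.03,-0.21,0],[0,0,0]],[[0.03,-0.21,0],[0,0,0]],[[0.03,-0.21,0],[0,0,0]]])

```text
time_s: 21.2
eef_pos: [0.4978, -0.0257, 0.154]
eef_rot: [0.702, 0.089, 0.089, -0.702]
ft_force: [3.4, -1.9, 2.8]
finger_gap: 0.134
```

```bash
python3 st.py
```

```text
t 21.2 lid 0.73 (349, np.float32(0.475), np.float32(0.251)) tilt 0.252 knob [ 0.4941 -0.0257  0.1686] rod 0.893 r 0.0751 F [ 3.4 -1.9  2.8] Ftan -0.92 Frad 4.28 q [-0.25 -0.24  2.13  0.07  1.   -0.29] gap 0.134
```

Request:
carry_out(increments=[[[0,0,0],[0,0,0]],[[0,0,0],[0,0,0]],[[0,0,0],[0,0,0]],[[0,0,0],[0,0,0]],[[0,0,0],[0,0,0]],[[0,0,0],[0,0,0]],[[0,0,0],[0,0,0]],[[0,0,0],[0,0,0]],[[0,0,0],[0,0,0]],[[0,0,0],[0,0,0]]])

```text
time_s: 22.25
eef_pos: [0.4979, -0.0256, 0.154]
eef_rot: [-0.701, -0.089, -0.089, 0.702]
ft_force: [1.8, -4.7, 2.4]
finger_gap: 0.131
```

```bash
python3 st.py
```

```text
t 22.25 lid 0.729 (352, np.float32(0.475), np.float32(0.251)) tilt 0.252 knob [ 0.4941 -0.0256  0.1686] rod 0.893 r 0.0752 F [ 1.8 -4.7  2.4] Ftan 0.08 Frad 3.02 q [-0.25 -0.24  2.13  0.07  1.   -0.29] gap 0.131
```

Seated: the lid is steady at 0.73 rad, matching the geometry for a seated pin, with no tangential force. Releasing.

Request:
carry_out(increments=[[[0,0,0],[0,0,0]],[[0,0,0],[0,0,0]],[[0,0,0],[0,0,0]],[[0,0,0],[0,0,0]],[[0,0,0],[0,0,0]]], jaw=-0.3)

```text
time_s: 22.8
eef_pos: [0.4976, -0.0253, 0.1538]
eef_rot: [-0.701, -0.089, -0.089, 0.702]
ft_force: [-1.5, 0.4, -1.3]
finger_gap: 0.34
```

```bash
python3 st.py
```

```text
t 22.8 lid 0.732 (353, np.float32(0.474), np.float32(0.252)) tilt 0.251 knob [ 0.4939 -0.0253  0.1683] rod 0.893 r 0.0748 F [-1.5  0.4 -1.3] Ftan 0.29 Frad -1.97 q [-0.25 -0.24  2.13  0.07  1.   -0.29] gap 0.34
```

Request:
carry_out(increments=[[[0,-1,0],[0,0,0]],[[0,-2.5,0],[0,0,0]],[[0,-4.5,0],[0,0,0]],[[0,-7,-0.5],[0,0,0]],[[0,-10,-1.5],[0,0,0]],[[0,-13,-4],[0,0,0]],[[-4,-16,-7],[0,0,0]],[[-8,-18,-10],[0,0,0]],[[-10,-18,-14],[0,0,0]],[[-10,-18,-14],[0,0,0]]])

```text
time_s: 23.85
eef_pos: [0.3532, -0.1706, 0.3047]
eef_rot: [0.703, 0.086, 0.093, -0.7]
ft_force: [0.9, -0.2, -0.0]
finger_gap: 0.351
```

```bash
python3 st.py; python3 - <<'E'
from h import *
p,d=eyes.grab_frame("side");cv2.imwrite("pics/s6.png",cv2.resize(p[70:230,200:360,::-1],None,fx=3.6,fy=3.6,interpolation=cv2.INTER_CUBIC))
E
```

```text
t 23.85 lid 0.729 (353, np.float32(0.475), np.float32(0.252)) tilt 0.253 knob [ 0.3495 -0.1705  0.3192] rod 2.007 r 0.2309 F [ 0.9 -0.2 -0. ] Ftan -0.8 Frad -0.41 q [-0.81 -0.63  2.12  0.18  1.48 -0.81] gap 0.351
```

View pics/s6.png

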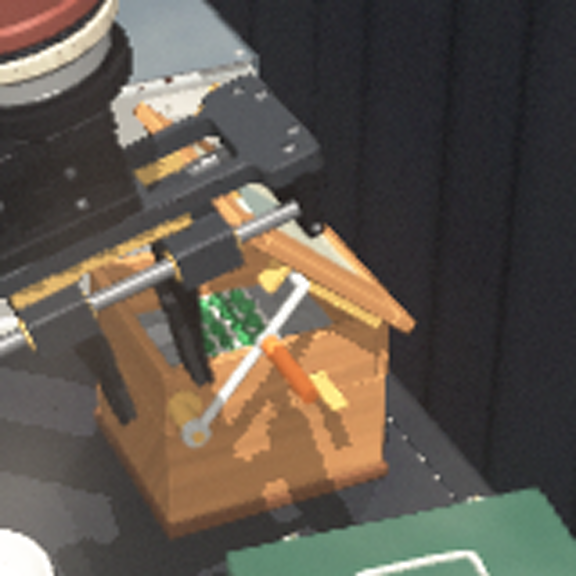

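The rod stands up with its tip at about (303,283), just behind the stop plate at about (275,278). The lid rests on it, unchanged since release, and the gripper is clear.

```bash
python3 -c "
from plant import robot;print(robot.finish_job())"
```

```text
the job is handed in; nothing more can be done
None
```

I lifted the lid by its handle to about 1.15 rad with the rod lying down. Then I swung the rod up by its knob, let the lid sink onto it, and slid the tip along the rail in small force-checked steps. The tip dropped into the pocket about 100 mm from the hinge, at a rod angle of about 0.89 rad. I let go and handed the job in at about 24 s; no verdict is reported.

**Last checks:** The lid read 0.729–0.732 rad in every reading from seating to just after I backed away, which fits a seated pin. The last picture shows the rod up, the tip just behind the stop plate and the gripper clear. I did not measure the force between rod and lid directly, or re-measure the bystanders. No move came near any of the bystanders.

**Problems on the way:**
- **Joint 3:** tilting the tool too far forward drove it to 2.574 rad, against a limit of 2.57, with about 17 N at the wrist. I took the tilt out straight away.
- **Lid angle:** the handle-based estimate from the side view failed once because the arm hid the handle. I used top-view depth from then on.

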